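Stand the slumped painting panels back on the drying ledge

ROBOT

A 7-joint arm with a two-finger parallel gripper is mounted at the origin on the work surface. World frame = base frame: x ahead of the robot, y to its left, z up, the work surface at z = 0. Lengths are in m, angles in rad, forces in N, time in s.
With the tool pointing down it reaches from about 0.35 to 0.9 m from the base axis. Payload 19.9 kg.
Tool frame: the origin (TCP) lies on the centre line of the jaws, within the pads' length; the fingertips stand 8 mm ahead of it and the grasp point (between the pads) lies 11 mm behind it; z points along the fingers, y is the direction in which the jaws open and shut (so a half turn about z gives the same grasp; the last joint's range is limited). The gripper opens to 85 mm and grips with 20 to 120 N. Pads are 22 mm wide; open, the fingers measure 114 mm over their backs; the gripper's body (76 mm by 85 mm) begins 54 mm behind the grasp point. The pads swing forward as they close: fully open they stand 13 mm farther back than shut.
Start: joints at [1.147, 0.417, -0.01, 1.614, 0.005, 1.111, -0.053], TCP at [0.233, -0.58, 0.203] pointing down, gripper open.
Joint ranges: [-2.81, 2.81], [-0.39, 2.02], [-1.27, 1.25], [0.06, 2.57], [-1.19, 4.33], [0.19, 2], [-2.82, 2.82]. Speed limits (rad/s): [1.89, 1.89, 2.39, 2.39, 3.01, 3.01, 3.01].

INTERFACE

Orientations are given as [roll, pitch, yaw] about the fixed x, y, z axes, in that order (R = Rz(yaw) Ry(pitch) Rx(roll)).
In Python, from rig import status, optics, order gives the robot as it stands.
- The arm moves only by the tool servo_tool, never from a script. Its argument "rows" is a list of rows, each an object with "gripper": the closure in counts, from 0 (fully open) to 255 (shut); "translation": the shift along the world's x, y, z in cm, a list of three; "dr": the turn, a rotation vector about the world's x, y, z in rad, a list of three. A call has exactly 5 rows; each row is the pose to reach, as a shift and turn from the pose commanded when the call began; what a row does not reach only later rows make up. A row lasts 1/8 s, in which the tool goes at most 62.5 mm and 10.7 degrees, less where a joint would pass 70% of its speed; a pose out of reach is approached as far as the arm can. A call with a gripper value outside its range is refused whole. The fingers move at their own pace and stop on an object; "newtons" is the grip in N (left out, the last holds). Time passes only in rows, so rows that repeat a pose let the fingers close, or fill a call up. It gives the time, the measured TCP pose, the force and the opening at its end, in the units of the state.
- status.state(): the state, without advancing time (a new reading comes with each control period).
- optics.camera(name): name is "scene" or "top" or "wrist"; returns a dict with "img" (400x640x3 uint8, red, green, blue), "range_z" (400x640 float32, m along the optical axis (not along the pixel's ray), 0 where there is no reading), "mtx" (3x3 intrinsics, pixels), "k1" (the pictures are not rectified: a ray, as slopes to the right and down, at radius r is drawn at 1 + k1 r^2 times it, then the intrinsics apply), "xyz" and "attitude" of the camera in the world; the wrist camera has in their place "tool_from_camera" (4x4, takes a point from camera to tool coordinates, whose origin is the TCP and whose axes are the flange's). Camera axes: x right, y down, z forward; pixel columns grow to the right and rows downward; lengths in m; the calibration is good to about 2 mm. A picture is of the moment at which its call begins: read the wrist's pose just before it.
- order.finish_job(): hands the job in, once; it reports no verdict.
Trained networks look in a picture, given as the dict that the camera call returned (one of the last four; its "shot" number tells which), for a name from the list of things; names that differ only in an ending like _2 or _b are one class to them, and where a whole thing is asked for, a point or a joint stands for the part that bears it (a point fixed in the world has none). Each returns a list of dicts, best first, with "p" (0 to 1); they miss things now and then, are a little off and sometimes report something else, mostly with a low value. They report only what shows in the picture. A call takes as long as a camera call. They do not tell look-alikes from the thing itself.
- optics.boxes_of(name, picture): "uv" ([column, row] in pixels, amid what is visible of it).
- optics.regions_of(name, picture): "region" (400x640 bool, what is visible of it) and "uv" ([column, row] in pixels, amid what is visible of it).
- optics.tip_of(name, picture): "uv" ([column, row] in pixels: a listed point, or the origin of a listed thing).
The state is a dict: "time_s": time; "q": joint angles; "joint_vel": joint speeds; "tau": joint torques, N m; "tcp_pos": TCP position; "tool_rot": TCP orientation; "ft_force": force on the tool from outside, world axes, zero at the start; "ft_torque": the same for the moment, N m; "opening": finger opening in m.
Only numpy, scipy, OpenCV 4.12 (cv2) and the standard library are available. Lean on these libraries where they do the work, as an engineer would, in place of code of your own. Each camera call takes 0.05 s, during which the arm holds its last target.

TASK

Two of the four small painting panels on the wooden drying ledge have slumped forward, towards the robot. With the fingertips, push each of these two upright and over so that it leans back against the rear bar like the other two, its foot still in the groove. Do not grip or lift any panel, and leave the other two panels and everything else on the table as they are.

Things in the scene. Friction and masses are not known exactly. Their poses are not given: they have to be found in the camera images.
- ledge: wooden drying ledge fixed to the table, 150 mm deep (own x), 580 mm long (own y). Origin: centre of its underside on the table; own +x points to its rear, away from the robot. Four panels stand side by side in its groove, centres at about y = -202, -67, +67, +202 mm, about 30 mm between neighbours. Thin posts carry its two bars at the ends and the middle (y = 0)
- groove (a point): centre of the groove's floor, 15 mm above the table at ledge x = 0. The groove runs along the ledge, 26 mm wide between two lips 12 mm high; the panels' bottom edges stand in it. Pushed at its top past upright, a panel falls back on the rear bar by itself; upright its top is 190 mm above the table
- front_bar (a point): middle of the front bar, a round bar 12 mm thick along the ledge, at x = -50 mm, 94 mm above the table. A slumped panel rests on it, leaning 25 degrees from upright towards the robot, its top edge about 74 mm in front of the groove's middle and 177 mm above the table
- rear_bar (a point): middle of the rear bar, a round bar 12 mm thick along the ledge, at x = +48 mm, 122 mm above the table. A panel leaning back rests on it, 18 degrees from upright, its top edge about 54 mm behind the groove's middle and 184 mm above the table
- panel_blue: a small rigid painting panel, wood, 105 mm wide, 175 mm tall, 14 mm thick, about 0.2 kg, loose, blue paint on its front face and top edge, bare wood with darker border bars on its back. Origin: centre of its bottom edge; own z runs up the panel, own y along its width, own x out of its back (the painted face looks to its -x).
- panel_blue_top (a point): centre of the top edge of the blue panel, in the middle of its 14 mm thickness, 175 mm along the panel from its bottom edge
- panel_green: a small rigid painting panel, wood, 105 mm wide, 175 mm tall, 14 mm thick, about 0.2 kg, loose, green paint on its front face and top edge, bare wood with darker border bars on its back. Origin: centre of its bottom edge; own z runs up the panel, own y along its width, own x out of its back (the painted face looks to its -x).
- panel_green_top (a point): centre of the top edge of the green panel, in the middle of its 14 mm thickness, 175 mm along the panel from its bottom edge
- panel_red: a small rigid painting panel, wood, 105 mm wide, 175 mm tall, 14 mm thick, about 0.2 kg, loose, red paint on its front face and top edge, bare wood with darker border bars on its back. Origin: centre of its bottom edge; own z runs up the panel, own y along its width, own x out of its back (the painted face looks to its -x).
- panel_red_top (a point): centre of the top edge of the red panel, in the middle of its 14 mm thickness, 175 mm along the panel from its bottom edge
- panel_yellow: a small rigid painting panel, wood, 105 mm wide, 175 mm tall, 14 mm thick, about 0.2 kg, loose, yellow paint on its front face and top edge, bare wood with darker border bars on its back. Origin: centre of its bottom edge; own z runs up the panel, own y along its width, own x out of its back (the painted face looks to its -x).
- panel_yellow_top (a point): centre of the top edge of the yellow panel, in the middle of its 14 mm thickness, 175 mm along the panel from its bottom edge
- brush_jar: terracotta jar (72 mm across, 100 mm tall) with brushes standing in it to 220 mm, beside one end of the ledge; origin: centre of its underside
- paint_jar: glass paint jar with red cap, 64 mm across, 75 mm tall, behind the ledge; origin: centre of its underside
- varnish_bottle: amber bottle with black cap, 56 mm across, 130 mm tall, behind the ledge; origin: centre of its underside
- medium_can: metal can, 66 mm across, 110 mm tall, beside one end of the ledge; origin: centre of its underside
- paint_tube: white and blue paint tube lying flat, 35 x 118 x 22 mm, between robot and ledge; origin: centre of its underside, under the 100 mm long body
- flat_brush: brush lying on the table between robot and ledge, under 40 mm high; origin: under its middle, long axis own x
Mind the look-alikes: they are no part of the job. What is shaped like the panel_green but orange or purple is not meant.

How it is judged:
At the end, for the whole second after the job is handed in: all four panels lean back on the rear bar: top edge more than 35 mm behind the groove's middle line, tilt under 0.42 rad, bottom edge in the groove (within 20 mm of its middle line, under 26 mm above the table), at rest (x of each of panel_blue_top, panel_green_top, panel_red_top, panel_yellow_top in the frame of ledge above 0.035 m and angle between each of panel_blue, panel_green, panel_red, panel_yellow's own z axis and vertical below 0.42 rad and x of panel_blue in the frame of ledge between -0.02 and 0.02 m and height (world z) of each of panel_blue, panel_green, panel_red, panel_yellow below 0.026 m and linear speed of each of panel_blue, panel_green, panel_red, panel_yellow below 0.02 m/s and x of panel_green in the frame of ledge between -0.02 and 0.02 m and x of panel_red in the frame of ledge between -0.02 and 0.02 m and x of panel_yellow in the frame of ledge between -0.02 and 0.02 m); the robot touches nothing.
It fails at once if a panel is lifted out of the groove (its bottom edge comes more than 45 mm above the table) (height (world z) of any of panel_blue, panel_green, panel_red, panel_yellow above 0.045 m).
It fails at once if a panel that already leans back is tipped forward (its top comes nearer than 25 mm behind the groove's middle) (x of any of panel_red_top, panel_yellow_top in the frame of ledge below 0.025 m).
It fails at once if the foot of a panel that already leans back is shifted more than 30 mm (distance of any of panel_red, panel_yellow from where it was at the start of the episode above 0.03 m).
It fails at once if a bystander is moved more than 30 mm or knocked over (distance of any of brush_jar, paint_jar, varnish_bottle, medium_can, paint_tube, flat_brush from where it was at the start of the episode above 0.03 m or angle between any of brush_jar, paint_jar, varnish_bottle, medium_can's own z axis and vertical above 0.5 rad).
It also fails if it takes over 42 s, if anything falls off the work surface, if the arm or the gripper's body presses on something with over 40 N, if the wrist force passes 120 N, or if a joint passes its speed limit or range.

## Working session

There is one attempt and no reset: what is moved stays moved. The work goes in short steps, Python scripts to look and compute and a tool call to move; the robot and the scene stay as the last step left them, time stands still between calls to the robot, and variables do not carry over. Pictures are saved under pics/ and viewed, and the job is handed in when it is done.

Besides the shell and the picture viewer there is one more tool, called by a JSON object that holds its "api" and its "payload", one argument or row to a line. servo_tool: Moves the arm, as the interface text tells. Its arguments: {"type":"object","properties":{"rows":{"type":"array","items":{"type":"object","properties":{"gripper":{"type":"number"},"translation":{"type":"array","items":{"type":"number"}},"dr":{"type":"array","items":{"type":"number"}}}}},"newtons":{"type":"number"}},"required":["rows"]}

```bash
mkdir -p pics; ls
cat > h.py <<'E'
from rig import status, optics, order
import numpy as np, cv2
from scipy.spatial.transform import Rotation as R
def save(img,n): cv2.imwrite('pics/'+n,img[:,:,::-1])
def att(a):
    a=np.array(a); return a if a.shape==(3,3) else R.from_euler('xyz',a).as_matrix()
def px2w(c,uv,z=None):
    K=c['mtx']; d=np.array([(uv[0]-K[0,2])/K[0,0],(uv[1]-K[1,2])/K[1,1]])
    s=d.copy()
    for _ in range(20): s=d/(1+c['k1']*(s@s))
    if z is None: z=c['range_z'][int(round(uv[1])),int(round(uv[0]))]
    return att(c['attitude'])@(np.array([s[0],s[1],1])*z)+np.array(c['xyz'])
E
python3 - <<'E'
from h import *
print(status.state())
for n in ['scene','top']:
    c=optics.camera(n); save(c['img'],n+'1.png'); print(n,c['mtx'],c['k1'],c['xyz'],c['attitude'])
    for t in ['panel_blue','panel_green','panel_red','panel_yellow','ledge']:
        for f in [optics.boxes_of, optics.tip_of]:
            for d in f(t,c)[:3]: print(t,f.__name__,d['uv'],round(d['p'],2),px2w(c,d['uv']).round(3))
    for t in ['panel_blue_top','panel_green_top','panel_red_top','panel_yellow_top','groove','front_bar','rear_bar']:
        for d in optics.tip_of(t,c)[:3]: print(t,d['uv'],round(d['p'],2),px2w(c,d['uv']).round(3))
E
```

```text
pics
{'time_s': 0.0, 'q': array([ 1.14750688,  0.41799261, -0.01028247,  1.61416477,  0.0047126 ,
        1.11066842, -0.05301035]), 'joint_vel': array([-0.00123046,  0.00081007, -0.00035943,  0.00040564,  0.00111439,
        0.00134595, -0.00112928]), 'tau': array([-8.70183212e-04, -8.64439845e+01,  6.77912403e-01, -4.34887004e+01,
        1.89319410e-02,  7.53392349e-03, -5.20943740e-05]), 'tcp_pos': array([ 0.23269914, -0.57966765,  0.2019527 ]), 'tool_rot': array([-3.14038759e+00,  1.10067679e-04,  3.81774199e-01]), 'ft_force': array([0.68399441, 0.56208284, 0.09587819]), 'ft_torque': array([-0.04354545, -0.03640865,  0.01071844]), 'opening': 0.08514261830506548}
scene [[450.03493863   0.         324.42186102]
 [  0.         450.03493863 192.57660106]
 [  0.           0.           1.        ]] -0.019299992901779278 [ 1.79241198 -0.61046986  1.2689017 ] [-2.25309296  0.01133468  1.16025722]
panel_blue call [380.4, 184.9] 0.6 [0.533 0.177 0.113]
panel_blue call [383.6, 207.6] 0.68 [0.578 0.174 0.026]
panel_green call [310.6, 281.0] 0.93 [ 0.811 -0.252  0.017]
panel_green call [234.
[... 2741 characters left out ...]
 178.3] 0.19 [0.514 0.175 0.149]
ledge call [305.9, 168.9] 0.77 [ 0.567 -0.039  0.014]
panel_blue_top [239.0, 185.4] 0.83 [0.488 0.164 0.182]
panel_blue_top [303.5, 145.3] 0.73 [ 0.652 -0.03   0.003]
panel_blue_top [242.1, 167.8] 0.39 [0.565 0.174 0.046]
panel_green_top [390.7, 109.7] 0.91 [ 0.782 -0.337  0.002]
panel_green_top [375.7, 272.6] 0.73 [ 0.216 -0.275  0.002]
panel_green_top [483.5, 203.6] 0.72 [ 0.45  -0.658 -0.   ]
panel_red_top [281.1, 141.4] 0.66 [0.625 0.037 0.179]
panel_yellow_top [322.2, 143.3] 0.81 [ 0.617 -0.089  0.19 ]
groove [305.3, 169.6] 0.73 [ 0.565 -0.037  0.014]
front_bar [302.8, 177.1] 0.76 [ 0.539 -0.029  0.015]
rear_bar [303.6, 145.1] 0.58 [ 0.652 -0.031  0.003]
```

View pics/scene1.png

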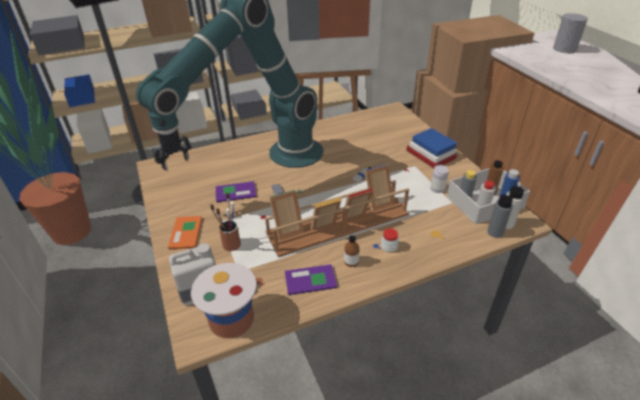

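View pics/top1.png

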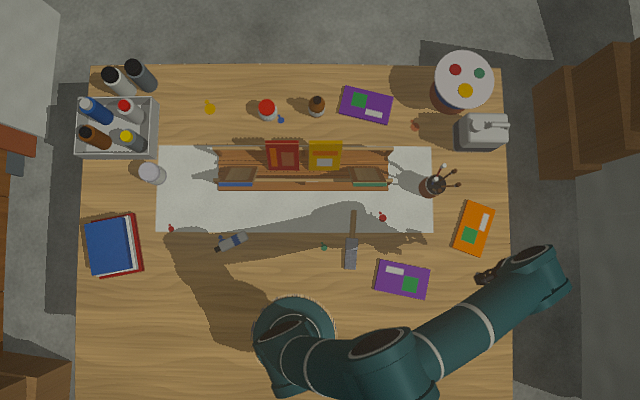

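Run:
```python
from h import *
c=optics.camera('top'); i=c['img'][90:240,200:420]; save(cv2.resize(i,None,fx=3.5,fy=3.5,interpolation=cv2.INTER_CUBIC),'topcrop.png')
```

```text
(no output)
```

View pics/topcrop.png

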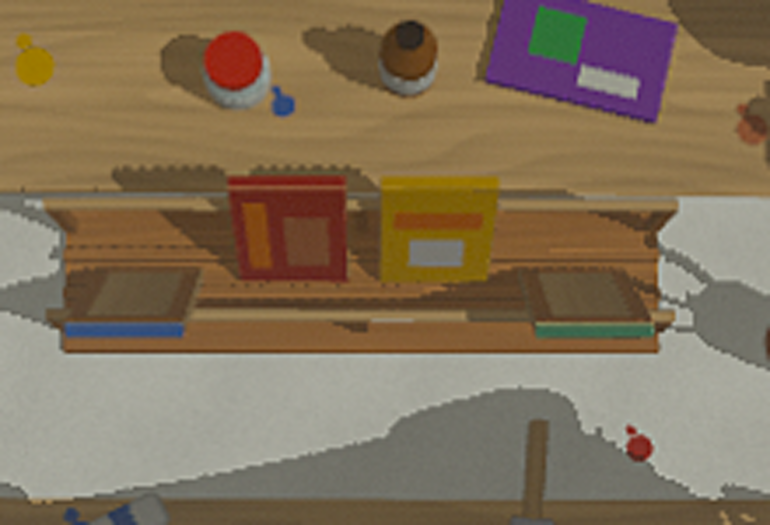

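Slumped panels: blue, top edge at about (236,184) in the top view, and green at (370,184). Red (282,142) and yellow (324,143) already lean back. The look-alikes lying flat are purple (367,104), purple (402,279) and orange (472,228), and none of them is in the groove. Next I measure the top edges and the ledge yaw.

Run:
```python
from h import *
c=optics.camera('top')
K=c['mtx'];v,u=np.mgrid[90:290,150:500]
P=np.array([[px2w(c,(a,b)) for a in range(150,500)] for b in range(90,290)])
im=c['img'][90:290,150:500]; hsv=cv2.cvtColor(im,cv2.COLOR_RGB2HSV)
def rep(n,m):
    q=P[m]; print(n,len(q)); 
    if len(q)>3: print(' min',q.min(0).round(3),'max',q.max(0).round(3),'med',np.median(q,0).round(3))
z=P[...,2];x=P[...,0];y=P[...,1]
box=(x>0.42)&(x<0.68)&(y>-0.36)&(y<0.28)
hh,ss=hsv[...,0],hsv[...,1]
rep('blue',box&(hh>95)&(hh<130)&(ss>70)&(z>.14))
rep('green',box&(hh>45)&(hh<95)&(ss>50)&(z>.14))
rep('red',box&(z>.165)&((hh<6)|(hh>172))&(ss>100)&(x>.58))
rep('yel',box&(z>.165)&(hh>20)&(hh<33)&(ss>100)&(x>.58))
for n,a,b in [('b',0.1,0.25),('g',-0.32,-0.18)]: rep('slump back '+n,(y>a)&(y<b)&(z>.1)&(z<.2)&(x>.44)&(x<.58))
rep('front tbl',(x>.3)&(x<.47)&(z>.012)&(y>-.4)&(y<.3))
# rear bar line
m=(z>.11)&(z<.14)&(x>.59)&(x<.67)&((y>.09)|(y<-.17))&(y>-.4)&(y<.3)
q=P[m]; rep('rearbar',m); print(np.polyfit(q[:,1],q[:,0],1))
m=(z>.085)&(z<.11)&(x>.46)&(x<.55)&(y>-.15)&(y<.1)
q=P[m]; rep('frontbar',m); print(np.polyfit(q[:,1],q[:,0],1) if len(q)>3 else '')
m=(x>.45)&(x<.7)&(z>.012)&(y>-.42)&(y<.33); rep('all',m)
for t in ['brush_jar','medium_can','paint_tube','flat_brush','varnish_bottle','paint_jar']:
    for d in optics.boxes_of(t,c)[:2]: print(t,d['uv'],round(d['p'],2),px2w(c,d['uv']).round(3))
```

```text
blue 102
 min [0.489 0.128 0.166] max [0.498 0.226 0.185] med [0.493 0.177 0.177]
green 102
 min [ 0.49  -0.285  0.17 ] max [ 0.498 -0.183  0.185] med [ 0.494 -0.234  0.176]
red 145
 min [ 0.607 -0.012  0.165] max [0.629 0.084 0.191] med [0.614 0.035 0.179]
yel 260
 min [ 0.607 -0.15   0.165] max [ 0.63  -0.048  0.195] med [ 0.618 -0.098  0.183]
slump back b 438
 min [0.489 0.101 0.1  ] max [0.539 0.25  0.189] med [0.511 0.175 0.157]
slump back g 466
 min [ 0.487 -0.317  0.1  ] max [ 0.54  -0.18   0.188] med [ 0.508 -0.233  0.164]
front tbl 831
 min [ 0.3   -0.388  0.012] max [0.47  0.3   1.608] med [ 0.318 -0.04   0.023]
rearbar 399
 min [ 0.61  -0.318  0.112] max [0.626 0.261 0.136] med [0.617 0.104 0.128]
[-0.00398966  0.61713659]
frontbar 311
 min [ 0.512 -0.149  0.09 ] max [0.525 0.099 0.108] med [ 0.518 -0.027  0.099]
[-0.00444052  0.51812619]
all 7766
 min [ 0.451 -0.407  0.012] max [0.695 0.317 0.195] med [ 0.572 -0.029  0.051]
brush_jar [433.7, 183.1] 0.82 [ 0.508 -0.454  0.102]
medium_can [154.1, 173.5] 0.73 [0.535 0.45  0.112]
paint_tube [231.7, 240.9] 0.56 [0.322 0.207 0.025]
paint_tube [241.1, 175.6] 0.26 [0.525 0.165 0.132]
flat_brush [354.1, 244.9] 0.9 [ 0.309 -0.201  0.017]
varnish_bottle [313.7, 109.2] 0.65 [ 0.755 -0.064  0.088]
paint_jar [267.5, 110.3] 0.55 [0.754 0.089 0.079]
```

{"api": "servo_tool", "payload": {
  "rows": [
    {"gripper": 255,"translation": [5,9,0],"dr": [0,0,-0.1]},
    {"gripper": 255,"translation": [9,15,0],"dr": [0,0,-0.2]},
    {"gripper": 255,"translation": [12,20,0],"dr": [0,0,-0.3]},
    {"gripper": 255,"translation": [14,25,0],"dr": [0,0,-0.38]},
    {"gripper": 255,"translation": [16,30,0],"dr": [0,0,-0.38]}
  ],
  "newtons": 30
}}

```text
time_s: 2.82
tcp_pos: [0.3824, -0.3038, 0.2028]
tool_rot: [3.141, -0.0, 0.001]
ft_force: [1.0, -0.8, 1.0]
opening: 0.0
```

{"api": "servo_tool", "payload": {
  "rows": [
    {"gripper": 255,"translation": [2,3,-2],"dr": [0,0,0]},
    {"gripper": 255,"translation": [3.7,4.7,-4],"dr": [0,0,0]},
    {"gripper": 255,"translation": [3.7,4.7,-4],"dr": [0,0,0]},
    {"gripper": 255,"translation": [3.7,4.7,-4],"dr": [0,0,0]},
    {"gripper": 255,"translation": [3.7,4.7,-4],"dr": [0,0,0]}
  ]
}}

```text
time_s: 3.45
tcp_pos: [0.4184, -0.2596, 0.1631]
tool_rot: [3.141, -0.001, 0.001]
ft_force: [0.6, 0.4, 0.6]
opening: 0.0
```

Run:
```python
from h import *
s=status.state(); print(s['time_s'],s['tcp_pos'],s['tool_rot'],s['ft_force'])
c=optics.camera('scene'); save(cv2.resize(c['img'][120:280,180:420],None,fx=3,fy=3),'s2.png')
c=optics.camera('wrist'); save(c['img'],'w2.png')
```

```text
3.45 [ 0.41837605 -0.25958588  0.16310508] [ 3.14105667e+00 -5.64764407e-04  5.25542109e-04] [0.56429851 0.37149166 0.63449003]
```

View pics/s2.png

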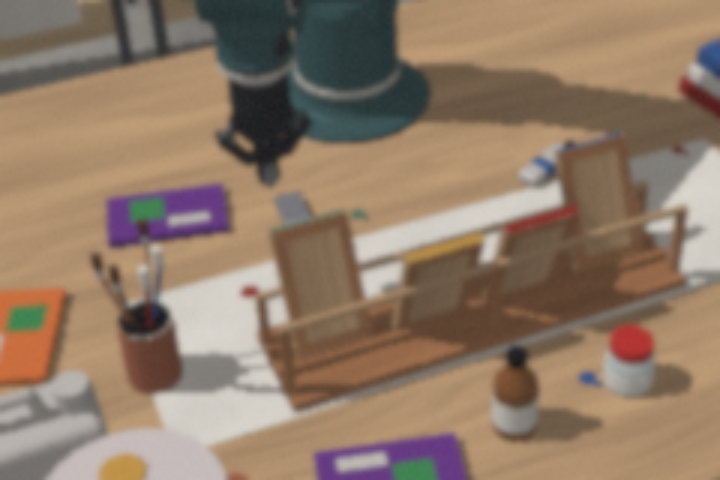

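View pics/w2.png

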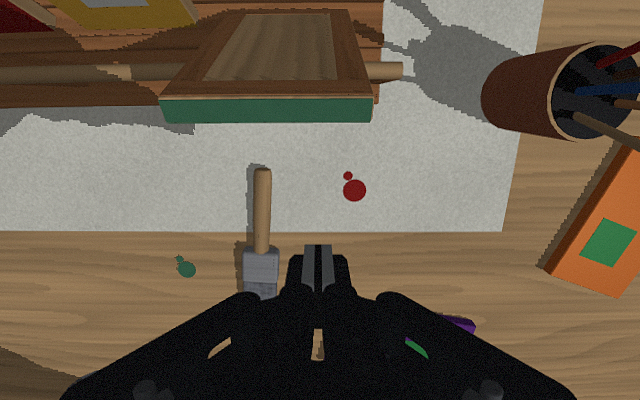

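The wrist view shows the shut fingertips at about (318,285), with green's top edge ahead at columns 160–372. The flat brush lies below the path and clear of it. The arm is still about 25 mm to the right of the panel's centre.

Run:
```python
from h import *
s=status.state(); print(s['time_s'],s['tcp_pos'],s['tool_rot'],s['ft_force'])
```

```text
3.55 [ 0.41844131 -0.25936359  0.16298615] [ 3.14120196e+00 -5.03184528e-04  7.17929263e-04] [ 0.0396218  -0.08325147 -0.05285808]
```

{"api": "servo_tool", "payload": {
  "rows": [
    {"gripper": 255,"translation": [2,1.3,0],"dr": [0,0,0]},
    {"gripper": 255,"translation": [4,2.6,0],"dr": [0,0,0]},
    {"gripper": 255,"translation": [5,2.6,0],"dr": [0,0,0]},
    {"gripper": 255,"translation": [6,2.6,0],"dr": [0,0,0]},
    {"gripper": 255,"translation": [7,2.6,0],"dr": [0,0,0]}
  ]
}}

```text
time_s: 4.18
tcp_pos: [0.4888, -0.2334, 0.1626]
tool_rot: [3.141, 0.0, 0.001]
ft_force: [0.6, 0.0, 0.1]
opening: 0.0
```

{"api": "servo_tool", "payload": {
  "rows": [
    {"gripper": 255,"translation": [1,0,0],"dr": [0,0,0]},
    {"gripper": 255,"translation": [2,0,0],"dr": [0,0,0]},
    {"gripper": 255,"translation": [3,0,0],"dr": [0,0,0]},
    {"gripper": 255,"translation": [4,0,0],"dr": [0,0,0]},
    {"gripper": 255,"translation": [5,0,0],"dr": [0,0,0]}
  ]
}}

```text
time_s: 4.8
tcp_pos: [0.5393, -0.2327, 0.1625]
tool_rot: [-3.141, 0.0, 0.002]
ft_force: [-0.5, 0.5, 0.2]
opening: -0.0003
```

Run:
```python
from h import *
s=status.state(); print(s['time_s'],s['tcp_pos'],s['tool_rot'],s['ft_force'])
c=optics.camera('scene'); save(cv2.resize(c['img'][120:280,180:420],None,fx=3,fy=3),'s3.png')
c=optics.camera('wrist'); save(c['img'],'w3.png')
```

```text
4.8 [ 0.53928868 -0.23267321  0.16252588] [-3.14149530e+00  8.80303321e-05  1.82652015e-03] [-0.46490073  0.46218465  0.15947249]
```

View pics/s3.png

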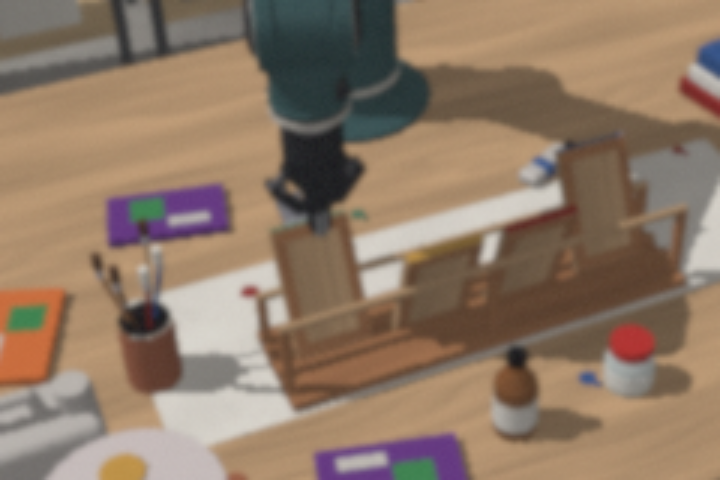

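View pics/w3.png

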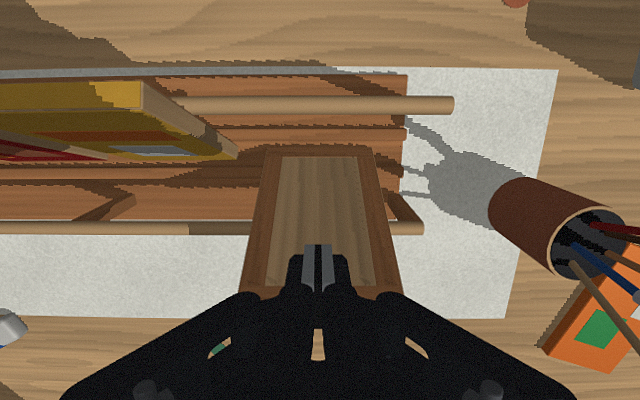

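The scene view shows green's top edge still at about (310,220) in the crop, so it hasn't moved, and the fingertip at (318,222) appears over or behind it. I'll check the heights with depth before going on.

```bash
cat >> h.py <<'E'
def wpts(c,s,uvs):
    T=np.array(c['tool_from_camera']); Rt=R.from_euler('xyz',s['tool_rot']).as_matrix(); out=[]
    K=c['mtx']
    for u,v in uvs:
        d=np.array([(u-K[0,2])/K[0,0],(v-K[1,2])/K[1,1]]); q=d.copy()
        for _ in range(20): q=d/(1+c['k1']*(q@q))
        z=c['range_z'][int(v),int(u)]
        p=T[:3,:3]@(np.array([q[0],q[1],1])*z)+T[:3,3]
        out.append((Rt@p+s['tcp_pos'],p))
    return out
E
python3 - <<'E'
from h import *
s=status.state(); c=optics.camera('wrist')
print(s['tcp_pos'],np.array(c['tool_from_camera']).round(3))
for uv in [(308,248),(325,248),(318,260),(308,280),(318,290),(300,250),(320,160),(320,200),(320,235),(275,155),(255,285),(395,285),(320,105)]:
    w,p=wpts(c,s,[uv])[0]; print(uv,w.round(3),p.round(3))
E
```

```text
[ 0.53955381 -0.23244875  0.16243971] [[-0.    -0.952 -0.308  0.079]
 [ 1.    -0.    -0.001 -0.   ]
 [ 0.    -0.308  0.952 -0.171]
 [ 0.     0.     0.     1.   ]]
(308, 248) [ 0.618 -0.232  0.333] [ 0.079 -0.    -0.171]
(325, 248) [ 0.55  -0.236  0.197] [ 0.01   0.003 -0.035]
(318, 260) [ 0.55  -0.232  0.21 ] [ 0.011 -0.    -0.047]
(308, 280) [ 0.551 -0.228  0.227] [ 0.011 -0.004 -0.064]
(318, 290) [ 0.547 -0.232  0.228] [ 0.008 -0.    -0.065]
(300, 250) [ 0.518 -0.22   0.137] [-0.022 -0.013  0.025]
(320, 160) [ 0.563 -0.234  0.042] [0.023 0.002 0.121]
(320, 200) [ 0.54  -0.234  0.092] [0.    0.001 0.071]
(320, 235) [ 0.523 -0.234  0.124] [-0.016  0.001  0.039]
(275, 155) [ 0.567 -0.191  0.036] [ 0.027 -0.041  0.126]
(255, 285) [ 0.507 -0.193  0.163] [-0.033 -0.04  -0.001]
(395, 285) [ 0.506 -0.281  0.162] [-0.033  0.048  0.   ]
(320, 105) [ 0.614 -0.233  0.128] [0.075 0.001 0.035]
```

Run:
```python
from h import *
c=optics.camera('scene')
for v in range(188,204,2):
    print(v,[tuple(px2w(c,(u,v)).round(3)) for u in (284,286,288)])
c=optics.camera('wrist'); print(c['mtx'],c['k1'])
i=c['img'][200:330,220:420]; save(cv2.resize(i,None,fx=4,fy=4),'w4.png')
print(c['range_z'][236:300:4,318])
```

```text
188 [(np.float64(0.554), np.float64(-0.244), np.float64(0.251)), (np.float64(0.544), np.float64(-0.234), np.float64(0.24)), (np.float64(0.55), np.float64(-0.228), np.float64(0.243))]
190 [(np.float64(0.552), np.float64(-0.245), np.float64(0.24)), (np.float64(0.553), np.float64(-0.237), np.float64(0.238)), (np.float64(0.549), np.float64(-0.228), np.float64(0.233))]
192 [(np.float64(1.792), np.float64(-0.61), np.float64(1.269)), (np.float64(0.547), np.float64(-0.236), np.float64(0.224)), (np.float64(0.55), np.float64(-0.229), np.float64(0.224))]
194 [(np.float64(0.543), np.float64(-0.243), np.float64(0.214)), (np.float64(0.546), np.float64(-0.236), np.float64(0.214)), (np.float64(0.548), np.float64(-0.229), np.float64(0.213))]
196 [(np.float64(0.545), np.float64(-0.245), np.float64(0.206)), (np.float64(0.55), np.float64(-0.238), np.float64(0.208)), (np.float64(0.548), np.float64(-0.23), np.float64(0.204))]
198 [(np.float64(0.503), np.float64(-0.233), np.float64(0.161)), (np.float64(0.548), np.float64(-0.238), np.float64(0.197)), (np.float64(0.511), np.float64(-0.219), np.float64(0.162))]
200 [(np.float64(0.509), np.float64(-0.235), np.float64(0.156)), (np.float64(0.511), np.float64(-0.228), np.float64(0.155)), (np.float64(0.513), np.float64(-0.22), np.float64(0.154))]
202 [(np.float64(0.513), np.float64(-0.237), np.float64(0.149)), (np.float64(0.514), np.float64(-0.23), np.float64(0.148)), (np.float64(0.515), np.float64(-0.222), np.float64(0.146))]
[[312.64020476   0.         317.65236694]
 [  0.         312.64020476 199.07950588]
 [  0.           0.           1.        ]] -0.031456465727661975
[0.22502264 0.22353025 0.22023539 0.1496811  0.14591819 0.1415138
 0.13786742 0.13350874 0.13092735 0.1288096  0.12431084 0.12279893
 0.12007497 0.12159418 0.12202549 0.12366013]
```

View pics/w4.png

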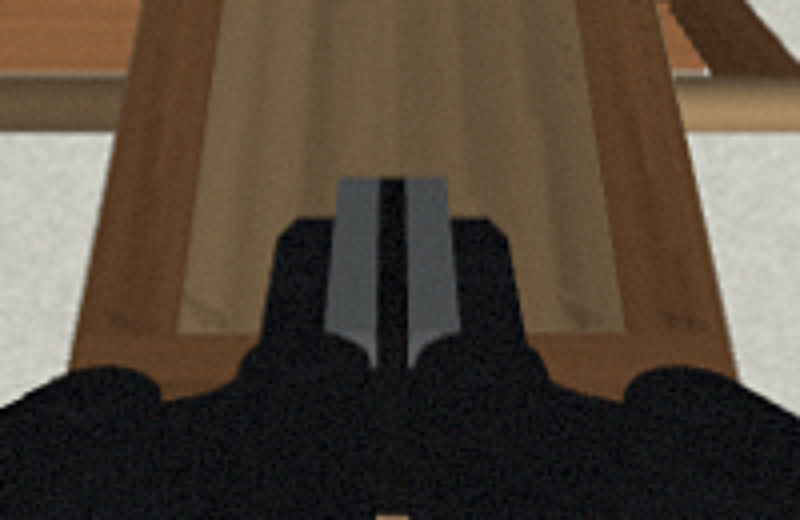

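Both cameras put the shut fingertips at z ≈ 0.193–0.197 while the reported TCP is 0.1625. The real tips are therefore about 31 mm above the reported TCP, not 8 mm below it. The fingers passed over the panel without touching it. I'll back off and redo the push lower, using the tip height the cameras give.

{"api": "servo_tool", "payload": {
  "rows": [
    {"gripper": 255,"translation": [0,0,2],"dr": [0,0,0]},
    {"gripper": 255,"translation": [-5,0,2],"dr": [0,0,0]},
    {"gripper": 255,"translation": [-9.5,0,2],"dr": [0,0,0]},
    {"gripper": 255,"translation": [-9.5,0,-1],"dr": [0,0,0]},
    {"gripper": 255,"translation": [-9.5,0,-3.7],"dr": [0,0,0]}
  ]
}}

```text
time_s: 5.68
tcp_pos: [0.4431, -0.233, 0.1254]
tool_rot: [3.141, -0.001, 0.001]
ft_force: [0.2, -0.3, -0.2]
opening: 0.0001
```

{"api": "servo_tool", "payload": {
  "rows": [
    {"gripper": 255,"translation": [0,0,0],"dr": [0,0,0]},
    {"gripper": 255,"translation": [1,0,0],"dr": [0,0,0]},
    {"gripper": 255,"translation": [2,0,0],"dr": [0,0,0]},
    {"gripper": 255,"translation": [3,0,0],"dr": [0,0,0]},
    {"gripper": 255,"translation": [4,0,0],"dr": [0,0,0]}
  ]
}}

```text
time_s: 6.3
tcp_pos: [0.4845, -0.2327, 0.1258]
tool_rot: [-3.142, -0.0, 0.002]
ft_force: [-0.4, 0.0, 1.4]
opening: -0.0003
```

Run:
```python
from h import *
s=status.state(); print(s['time_s'],s['tcp_pos'],s['tool_rot'],s['ft_force'])
c=optics.camera('wrist'); a=cv2.resize(c['img'],None,fx=.6,fy=.6)
for uv in [(318,246),(318,252),(318,262)]: print(wpts(c,s,[uv])[0][0].round(3))
c=optics.camera('scene'); b=cv2.resize(c['img'][130:260,220:428],(384,240)); save(np.hstack([a,b]),'p5.png')
```

```text
6.3 [ 0.48450987 -0.2326553   0.12577131] [-3.14158179e+00 -1.53821688e-04  2.00017775e-03] [-0.363533    0.0133446   1.36548196]
[ 0.506 -0.232  0.181]
[ 0.503 -0.232  0.18 ]
[ 0.496 -0.232  0.177]
```

View pics/p5.png

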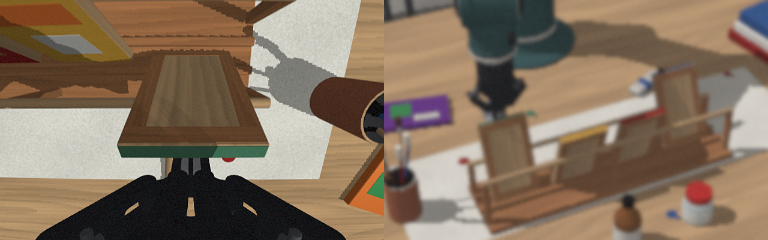

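The fingertips now sit below green's top edge and touch its painted face, with contact just beginning. I'll push on.

{"api": "servo_tool", "payload": {
  "rows": [
    {"gripper": 255,"translation": [1,0,0],"dr": [0,0,0]},
    {"gripper": 255,"translation": [2,0,0],"dr": [0,0,0]},
    {"gripper": 255,"translation": [3,0,0],"dr": [0,0,0]},
    {"gripper": 255,"translation": [4,0,0],"dr": [0,0,0]},
    {"gripper": 255,"translation": [5,0,0],"dr": [0,0,0]}
  ]
}}

```text
time_s: 7.02
tcp_pos: [0.5343, -0.2327, 0.1255]
tool_rot: [-3.142, 0.0, 0.002]
ft_force: [0.5, -0.3, 0.7]
opening: 0.0002
```

Run:
```python
from h import *
s=status.state(); print(s['time_s'],s['tcp_pos'],s['tool_rot'],s['ft_force'])
c=optics.camera('wrist'); a=cv2.resize(c['img'],None,fx=.6,fy=.6)
c=optics.camera('scene'); b=cv2.resize(c['img'][130:260,220:428],(384,240)); save(np.hstack([a,b]),'p6.png')
```

```text
7.025 [ 0.53433064 -0.23266935  0.12549723] [-3.14150036e+00  7.93122511e-05  1.91032196e-03] [ 0.51156647 -0.30534874  0.74719357]
```

View pics/p6.png

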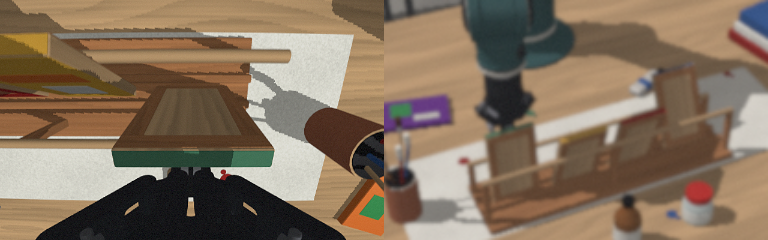

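Green is swinging up and is nearly upright. Continuing.

{"api": "servo_tool", "payload": {
  "rows": [
    {"gripper": 255,"translation": [1,0,0],"dr": [0,0,0]},
    {"gripper": 255,"translation": [2,0,0],"dr": [0,0,0]},
    {"gripper": 255,"translation": [3,0,0],"dr": [0,0,0]},
    {"gripper": 255,"translation": [4,0,0],"dr": [0,0,0]},
    {"gripper": 255,"translation": [4.5,0,0],"dr": [0,0,0]}
  ]
}}

```text
time_s: 7.75
tcp_pos: [0.5793, -0.2325, 0.1254]
tool_rot: [-3.141, 0.0, 0.002]
ft_force: [0.3, -0.7, -0.0]
opening: 0.0
```

Run:
```python
from h import *
s=status.state(); print(s['time_s'],s['tcp_pos'],s['tool_rot'],s['ft_force'])
c=optics.camera('wrist'); a=cv2.resize(c['img'],None,fx=.6,fy=.6)
c=optics.camera('scene'); b=cv2.resize(c['img'][130:260,220:428],(384,240)); save(np.hstack([a,b]),'p7.png')
```

```text
7.75 [ 0.57926864 -0.23254853  0.12542502] [-3.14137745e+00  9.19784047e-05  2.09531650e-03] [ 0.32812931 -0.70567767 -0.04891033]
```

View pics/p7.png

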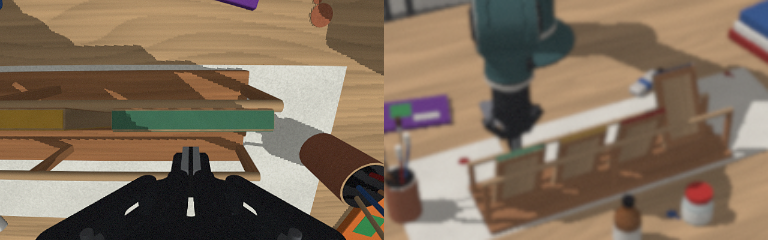

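Green leans back and its top edge lines up with yellow's. Now I retreat and go across to blue.

{"api": "servo_tool", "payload": {
  "rows": [
    {"gripper": 255,"translation": [-5,0,0],"dr": [0,0,0]},
    {"gripper": 255,"translation": [-10,0,0],"dr": [0,0,0]},
    {"gripper": 255,"translation": [-14,3,0],"dr": [0,0,0]},
    {"gripper": 255,"translation": [-14,9,0],"dr": [0,0,0]},
    {"gripper": 255,"translation": [-14,15,0],"dr": [0,0,0]}
  ]
}}

```text
time_s: 8.48
tcp_pos: [0.438, -0.0816, 0.126]
tool_rot: [3.141, -0.001, 0.0]
ft_force: [1.4, 0.4, 1.0]
opening: -0.0001
```

{"api": "servo_tool", "payload": {
  "rows": [
    {"gripper": 255,"translation": [0,6,0],"dr": [0,0,0]},
    {"gripper": 255,"translation": [0,12,0],"dr": [0,0,0]},
    {"gripper": 255,"translation": [0,18,0],"dr": [0,0,0]},
    {"gripper": 255,"translation": [0,24,0],"dr": [0,0,0]},
    {"gripper": 255,"translation": [0,26,0],"dr": [0,0,0]}
  ]
}}

```text
time_s: 9.1
tcp_pos: [0.4379, 0.1806, 0.1258]
tool_rot: [-3.141, -0.0, 0.006]
ft_force: [0.2, -0.1, 0.6]
opening: 0.0002
```

{"api": "servo_tool", "payload": {
  "rows": [
    {"gripper": 255,"translation": [1,-0.4,0],"dr": [0,0,0]},
    {"gripper": 255,"translation": [2,-0.4,0],"dr": [0,0,0]},
    {"gripper": 255,"translation": [3,-0.4,0],"dr": [0,0,0]},
    {"gripper": 255,"translation": [4,-0.4,0],"dr": [0,0,0]},
    {"gripper": 255,"translation": [4.8,-0.4,0],"dr": [0,0,0]}
  ]
}}

```text
time_s: 9.72
tcp_pos: [0.4873, 0.173, 0.1255]
tool_rot: [-3.141, 0.0, 0.001]
ft_force: [-0.2, 0.7, 0.6]
opening: -0.0
```

Run:
```python
from h import *
s=status.state(); print(s['time_s'],s['tcp_pos'],s['tool_rot'],s['ft_force'])
c=optics.camera('wrist'); a=cv2.resize(c['img'],None,fx=.6,fy=.6)
c=optics.camera('scene'); b=cv2.resize(c['img'][130:260,220:428],(384,240)); save(np.hstack([a,b]),'p8.png')
```

```text
9.725 [0.48732335 0.17302225 0.12549681] [-3.14148192e+00  1.49636609e-04  1.19387880e-03] [-0.2149453   0.66245595  0.58721816]
```

View pics/p8.png

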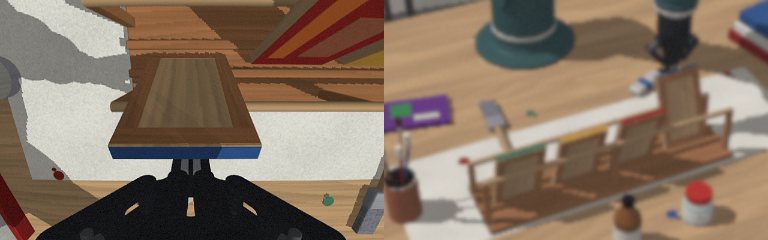

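The fingertips are centred below blue's top edge, at (190,165) in the left half of the picture. I'll push in the same way as before.

{"api": "servo_tool", "payload": {
  "rows": [
    {"gripper": 255,"translation": [1,0,0],"dr": [0,0,0]},
    {"gripper": 255,"translation": [2,0,0],"dr": [0,0,0]},
    {"gripper": 255,"translation": [3,0,0],"dr": [0,0,0]},
    {"gripper": 255,"translation": [4,0,0],"dr": [0,0,0]},
    {"gripper": 255,"translation": [5,0,0],"dr": [0,0,0]}
  ]
}}

```text
time_s: 10.45
tcp_pos: [0.5373, 0.1733, 0.1255]
tool_rot: [-3.142, 0.0, 0.002]
ft_force: [-0.9, 0.5, -0.9]
opening: 0.0001
```

{"api": "servo_tool", "payload": {
  "rows": [
    {"gripper": 255,"translation": [1,0,0],"dr": [0,0,0]},
    {"gripper": 255,"translation": [2,0,0],"dr": [0,0,0]},
    {"gripper": 255,"translation": [3,0,0],"dr": [0,0,0]},
    {"gripper": 255,"translation": [4,0,0],"dr": [0,0,0]},
    {"gripper": 255,"translation": [4.3,0,0],"dr": [0,0,0]}
  ]
}}

```text
time_s: 11.08
tcp_pos: [0.5802, 0.1732, 0.1254]
tool_rot: [-3.141, 0.0, 0.002]
ft_force: [0.7, -0.3, -0.2]
opening: -0.0001
```

Run:
```python
from h import *
s=status.state(); print(s['time_s'],s['tcp_pos'],s['tool_rot'],s['ft_force'])
c=optics.camera('wrist'); a=cv2.resize(c['img'],None,fx=.6,fy=.6)
c=optics.camera('scene'); b=cv2.resize(c['img'][130:260,220:428],(384,240)); save(np.hstack([a,b]),'p9.png')
```

```text
11.075 [0.58019316 0.17322677 0.12543336] [-3.14144733e+00  1.02921193e-04  1.52424744e-03] [ 0.73108319 -0.25843066 -0.20420572]
```

View pics/p9.png

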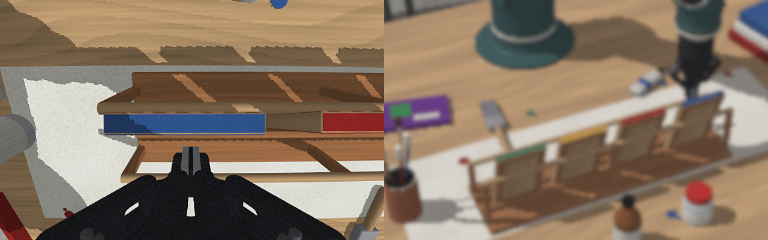

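Blue has fallen back onto the rear bar. Retreating before the final check.

{"api": "servo_tool", "payload": {
  "rows": [
    {"gripper": 255,"translation": [-5,0,0],"dr": [0,0,0]},
    {"gripper": 255,"translation": [-10,0,0],"dr": [0,0,0]},
    {"gripper": 255,"translation": [-15,0,3],"dr": [0,0,0]},
    {"gripper": 255,"translation": [-18,0,6],"dr": [0,0,0]},
    {"gripper": 255,"translation": [-18,0,8],"dr": [0,0,0]}
  ]
}}

```text
time_s: 11.8
tcp_pos: [0.3979, 0.1734, 0.207]
tool_rot: [3.141, -0.002, 0.003]
ft_force: [0.9, -1.2, 0.7]
opening: -0.0002
```

{"api": "servo_tool", "payload": {
  "rows": [
    {"gripper": 255,"translation": [0,0,1],"dr": [0,0,0]},
    {"gripper": 255,"translation": [0,0,1],"dr": [0,0,0]},
    {"gripper": 255,"translation": [0,0,1],"dr": [0,0,0]},
    {"gripper": 255,"translation": [0,0,1],"dr": [0,0,0]},
    {"gripper": 255,"translation": [0,0,1],"dr": [0,0,0]}
  ]
}}

```text
time_s: 12.42
tcp_pos: [0.3995, 0.1732, 0.2151]
tool_rot: [3.142, 0.001, 0.002]
ft_force: [-0.7, 0.1, -0.1]
opening: 0.0
```

Run:
```python
from h import *
s=status.state(); print(s['time_s'],s['tcp_pos'],s['ft_force'])
c=optics.camera('top'); save(cv2.resize(c['img'][80:290,180:460],None,fx=2.5,fy=2.5),'t10.png')
P=np.array([[px2w(c,(a,b)) for a in range(150,500)] for b in range(90,290)])
z=P[...,2];x=P[...,0];y=P[...,1]
for n,yc in [('green',-.232),('yellow',-.098),('red',.037),('blue',.174)]:
    m=(abs(y-yc)<.045)&(x>.55)&(x<.66)&(z>.03)
    q=P[m]; t=q[q[:,2]>.175]; k=q[(q[:,2]>.05)&(q[:,2]<.17)]
    f=np.polyfit(k[:,2],k[:,0],1)
    print(n,'top x-groove',(np.median(t[:,0])-.568).round(3),'face tilt deg',np.degrees(np.arctan(f[0])).round(1),'face x at z=.015 rel groove',(np.polyval(f,.015)-.568).round(3),'maxz',q[:,2].max().round(3))
```

```text
12.425 [0.39948045 0.17323953 0.21511027] [-0.67148652  0.13172405 -0.08060008]
green top x-groove 0.052 face tilt deg 17.6 face x at z=.015 rel groove -0.006 maxz 0.195
yellow top x-groove 0.052 face tilt deg 18.4 face x at z=.015 rel groove -0.008 maxz 0.194
red top x-groove 0.051 face tilt deg 18.3 face x at z=.015 rel groove -0.008 maxz 0.193
blue top x-groove 0.051 face tilt deg 17.8 face x at z=.015 rel groove -0.007 maxz 0.196
```

View pics/t10.png

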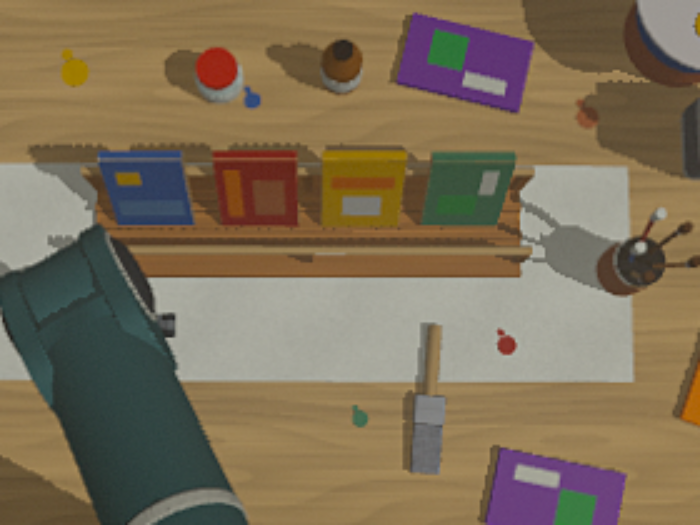

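All four panels lean back at the same angle, with their tops at row 155 of the crop and their feet in the groove. The bystanders in view are in place and the arm is clear.

```bash
python3 -c "
from rig import order
print(order.finish_job())"
```

```text
the job is handed in; nothing more can be done
None
```

I pushed the green panel, then the blue one, with the shut fingertips just below the top edge until each fell back on the rear bar. I handed the job in at about 12.5 s; no verdict was reported.

**Panels:** in the last depth check all four panels had their tops 51–52 mm behind the groove's middle. They tilted 17.6–18.4° (about 0.32 rad), with their feet in the groove.

**Arm and bystanders:** the wrist force read about 1.4 N or less at every reading. The gripper had been backed well clear before hand-in. The bystanders in the last picture looked unmoved. The paint tube was hidden by the arm and the medium can was outside the crop, so I did not recheck those two; nothing passed near the can, and the tools passed well above the tube.

**Disagreement:** the interface text puts the fingertips 8 mm ahead of the TCP. The scene and wrist cameras both showed them about 31 mm behind it, at z ≈ 0.19 m with the reported TCP at 0.1625 m. Because of this my first push passed over the green panel without touching it. I lowered the tool by about 37 mm, to the height the cameras gave, and both pushes then worked.

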